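Close a row of flip-tops in one stroke

ROBOT

A 6-joint arm with a two-finger parallel gripper is mounted at the origin on a cart in front of the work surface, level with it; the furniture and walls round the work are solid. World frame = base frame: x ahead of the robot, y to its left, z up, the work surface at z = 0. Lengths are in m, angles in rad, forces in N, time in s.
With the tool pointing down it reaches from about 0.375 to 0.9 m from the base axis. Payload 3.1 kg.
Tool frame: the origin (TCP) lies between the finger pads, 19 mm behind the fingertips; this is the grasp point; z points along the fingers, y is the line along which they close (so a half turn about z gives the same grasp; the last joint's range is limited). The gripper opens to 87 mm and grips with 3 to 60 N. Pads are 19 mm wide; open, the fingers measure 117 mm over their backs; the gripper's body (75 mm by 190 mm) begins 51 mm behind the grasp point.
Start: joints at [0.942, 0.527, 1.433, -0, 1.181, -0.178], TCP at [0.272, 0.563, 0.241] pointing down, gripper open.
Joint ranges: [-3.08, 3.08], [-0.75, 2.2], [0.22, 2.44], [-1.43, 4.57], [0, 2.65], [-2.85, 2.85]. Speed limits (rad/s): [2.79, 2.79, 3.14, 3.14, 3.14, 3.14].

INTERFACE

Orientations are given as a unit quaternion [x, y, z, w].
In Python, from rig import robot, cams, ticket gives the robot as it stands. The module is installed in compiled form; this text tells all that it offers.
- The arm moves only by the shell command python3 -m crank 'ROWS' [FORCE]. ROWS is JSON, a list of rows, each a list of 7 numbers: the shift along the tool's x, y, z in cm, then the turn, a rotation vector about the tool's x, y, z in rad, then the closure, from 0 (fully open) to 1 (shut). A call has 1 to 5 rows; each row shifts and turns the commanded pose from where the row before left it, along the tool's axes as they then stand; what a row does not reach is not made up. A row lasts 1/8 s, in which the tool goes at most 62.5 mm and 10.7 degrees, less where a joint would pass 70% of its speed; a pose out of reach is approached as far as the arm can. A call is refused whole if a number of a shift passes 6.25 or a number of a turn 0.188, either way. A call with a gripper value outside its range is refused whole. The fingers move at their own pace and stop on an object; FORCE is the grip in N (left out, the last holds). Time passes only in rows, so rows that do not move let the fingers close. It gives the time, the measured TCP pose, the force, the opening and the grip force at its end, in the units of the state.
- robot.get_obs(): the state, without advancing time (a new reading comes with each control period).
- cams.camera(name): name is "side" or "top" or "wrist"; returns the picture (480x640x3 uint8, red, green, blue); there is no depth.
- cams.camera_info(name): a dict with "intrinsics" (3x3 intrinsics, pixels), "pose" (4x4, takes a point from camera to world coordinates). Camera axes: x right, y down, z forward; pixel columns grow to the right and rows downward; lengths in m; the calibration is good to about 2 mm. A picture is of the moment at which its call begins: read the wrist's pose just before it. camera_info takes no time and is no camera call; for the wrist camera it gives the pose at the moment of the call.
- ticket.hand_in(): hands the job in; it is judged then, once.
The state is a dict: "time": time; "q": joint angles; "joint_velocities": joint speeds; "joint_torque": joint torques, N m; "position": TCP position; "tool_rot": TCP orientation; "ft_force": force on the tool from outside, world axes, zero at the start; "moment": the same for the moment, N m; "grip_width": finger opening in m; "grip_force": force on a finger pad.
Only numpy, scipy, OpenCV 4.12 (cv2) and the standard library are available. Lean on these libraries where they do the work, as an engineer would, in place of code of your own. Each camera call takes 0.05 s, during which the arm holds its last target. There are 200 camera calls.

TASK

The five lotion bottles in the wooden rack are filled: run a fingertip lightly along the tops of the row, from the side their hinges are on (the left end), so that each flip-top folds down shut in passing. Do it in one stroke, staying down at the row until the last lid is shut and bending no lid backwards. Nothing is to be picked up: the bottles stay standing in the rack, and everything round it stays where it is.

Things in the scene. Friction and masses are not known exactly. Their poses are not given: they have to be found in the camera images.
- rack: light wooden rack, 84 x 372 mm, 88 mm high, does not move. Origin under its centre; y axis along the row towards bottle1 (left end as the robot sees it), x away from the robot, z up. Five bottle places 66 mm apart, at y = +132, +66, 0, -66, -132 mm (bottle1 to bottle5), each with about 1 mm of play all round
- bottle1: amber lotion bottle number 1 from the left, 58 mm across, loose in its place in the rack (the floor under it is 10 mm over the table), 0.37 kg. Origin under the centre of its foot, z up, y axis as the rack's. On its neck a white flip-top cap 34 mm across, whose fixed deck is 147 mm above the bottle's foot; with the lid shut the top of the cap is 158 mm above the foot, 168 mm above the table
- lid1 (a joint): flip-top lid of bottle1, a white disc 34 mm across and 9 mm thick, hinged on the cap's left side (rack +y) with the hinge line across the row. 0 = shut, grows as the free right-hand edge rises; starts between 0.55 and 1.2, a free edge left up to 4 mm high still counts as shut; stays where it is left (stiff hinge, about 0.6 N at the free edge), can be pressed 0.09 below shut, stops at 2.4
- bottle2: amber lotion bottle number 2 from the left, 58 mm across, loose in its place in the rack (the floor under it is 10 mm over the table), 0.37 kg. Origin under the centre of its foot, z up, y axis as the rack's. On its neck a white flip-top cap 34 mm across, whose fixed deck is 147 mm above the bottle's foot; with the lid shut the top of the cap is 158 mm above the foot, 168 mm above the table
- lid2 (a joint): flip-top lid of bottle2, a white disc 34 mm across and 9 mm thick, hinged on the cap's left side (rack +y) with the hinge line across the row. 0 = shut, grows as the free right-hand edge rises; starts between 0.55 and 1.2, a free edge left up to 4 mm high still counts as shut; stays where it is left (stiff hinge, about 0.6 N at the free edge), can be pressed 0.09 below shut, stops at 2.4
- bottle3: amber lotion bottle number 3 from the left, 58 mm across, loose in its place in the rack (the floor under it is 10 mm over the table), 0.37 kg. Origin under the centre of its foot, z up, y axis as the rack's. On its neck a white flip-top cap 34 mm across, whose fixed deck is 147 mm above the bottle's foot; with the lid shut the top of the cap is 158 mm above the foot, 168 mm above the table
- lid3 (a joint): flip-top lid of bottle3, a white disc 34 mm across and 9 mm thick, hinged on the cap's left side (rack +y) with the hinge line across the row. 0 = shut, grows as the free right-hand edge rises; starts between 0.55 and 1.2, a free edge left up to 4 mm high still counts as shut; stays where it is left (stiff hinge, about 0.6 N at the free edge), can be pressed 0.09 below shut, stops at 2.4
- bottle4: amber lotion bottle number 4 from the left, 58 mm across, loose in its place in the rack (the floor under it is 10 mm over the table), 0.37 kg. Origin under the centre of its foot, z up, y axis as the rack's. On its neck a white flip-top cap 34 mm across, whose fixed deck is 147 mm above the bottle's foot; with the lid shut the top of the cap is 158 mm above the foot, 168 mm above the table
- lid4 (a joint): flip-top lid of bottle4, a white disc 34 mm across and 9 mm thick, hinged on the cap's left side (rack +y) with the hinge line across the row. 0 = shut, grows as the free right-hand edge rises; starts between 0.55 and 1.2, a free edge left up to 4 mm high still counts as shut; stays where it is left (stiff hinge, about 0.6 N at the free edge), can be pressed 0.09 below shut, stops at 2.4
- bottle5: amber lotion bottle number 5 from the left, 58 mm across, loose in its place in the rack (the floor under it is 10 mm over the table), 0.37 kg. Origin under the centre of its foot, z up, y axis as the rack's. On its neck a white flip-top cap 34 mm across, whose fixed deck is 147 mm above the bottle's foot; with the lid shut the top of the cap is 158 mm above the foot, 168 mm above the table
- lid5 (a joint): flip-top lid of bottle5, a white disc 34 mm across and 9 mm thick, hinged on the cap's left side (rack +y) with the hinge line across the row. 0 = shut, grows as the free right-hand edge rises; starts between 0.55 and 1.2, a free edge left up to 4 mm high still counts as shut; stays where it is left (stiff hinge, about 0.6 N at the free edge), can be pressed 0.09 below shut, stops at 2.4
- lid1_hinge (a point): hinge of the first lid: on the hinge line, 16.8 mm from the bottle's axis towards rack +y, 148 mm above the bottle's foot
- lid5_tab (a point): thumb tab at the free edge of the last lid: 36.5 mm from its hinge line, so 20 mm past the bottle's axis towards rack -y when the lid is shut
- gold_cap_a: gold screw cap, 31 mm across, 18 mm high, lying in front of the rack; bystander, origin under its centre
- gold_cap_b: a second gold screw cap like it, in front of the rack; bystander
- paper_tape: tan roll of tape lying flat behind the rack, 94 mm across, 24 mm high; bystander, origin under its centre
- balm_jar: large amber jar with gold lid behind the rack, 59 mm across, 66 mm high; bystander, origin under its centre
- salve_jar: small amber jar with gold lid behind the rack, 43 mm across, 44 mm high; bystander, origin under its centre
- steel_funnel: pale funnel standing mouth down at the right of the table, 95 mm across, 86 mm high; bystander, origin under its centre
- marker: black and white marker pen lying at the far right, 120 mm long, 16 mm high; bystander, origin under its centre
- jar_tamper: tamper with wooden handle standing at the left, 42 mm across, 83 mm high; bystander, origin under its centre

How it is judged:
By the outcome, as a careful person would: the job done as asked, in the order asked, and still so for the second after the job is handed in, with the robot touching nothing.
It also fails if it takes over 48 s, if anything falls off the work surface, if the arm or the gripper's body presses on something with over 40 N, if the wrist force passes 120 N, or if a joint passes its speed limit or range.

## Working session

There is one attempt and no reset: what is moved stays moved. The work goes in short steps, Python scripts to look and compute and a shell command to move; the robot and the scene stay as the last step left them, time stands still between calls to the robot, and variables do not carry over. Pictures are saved under pics/ and viewed, at most 10 in all, crops included, and the job is handed in when it is done.

```bash
mkdir -p pics
python3 - <<'E'
from rig import robot,cams
import cv2,numpy as np
o=robot.get_obs();print({k:np.round(v,4) for k,v in o.items()})
for n in("side","top"):
    cv2.imwrite(f"pics/{n}0.png",cams.camera(n)[:,:,::-1]);i=cams.camera_info(n);print(n,np.round(i["intrinsics"],1).tolist(),np.round(i["pose"],4).tolist())
E
```

```text
{'time': np.float64(0.0), 'q': array([ 0.9415,  0.5285,  1.4339,  0.    ,  1.1813, -0.1785]), 'joint_velocities': array([-0.0009,  0.0001, -0.0018, -0.0002,  0.    , -0.0002]), 'joint_torque': array([ 1.40000e-03, -4.40053e+01, -1.76590e+01,  6.34000e-02,
        5.83000e-02, -2.00000e-04]), 'position': array([0.2719, 0.562 , 0.2403]), 'tool_rot': array([ 2.235e-01,  9.747e-01, -1.000e-03, -4.000e-04]), 'ft_force': array([ 0.2579, -0.1766, -0.0573]), 'moment': array([-0.0249, -0.0354,  0.033 ]), 'grip_force': np.float64(0.0), 'grip_width': np.float64(0.0869)}
side [[588.9, 0.0, 321.6], [0.0, 588.9, 234.9], [0.0, 0.0, 1.0]] [[-0.9991, 0.0097, -0.0403, 0.589], [0.0395, 0.5177, -0.8547, 1.413], [0.0125, -0.8555, -0.5176, 1.0259], [0.0, 0.0, 0.0, 1.0]]
top [[613.7, 0.0, 312.2], [0.0, 613.7, 244.9], [0.0, 0.0, 1.0]] [[-0.1749, -0.8506, 0.4959, -0.3741], [-0.9845, 0.1575, -0.0771, 0.0856], [-0.0125, -0.5017, -0.8649, 1.6963], [0.0, 0.0, 0.0, 1.0]]
```

View pics/side0.png

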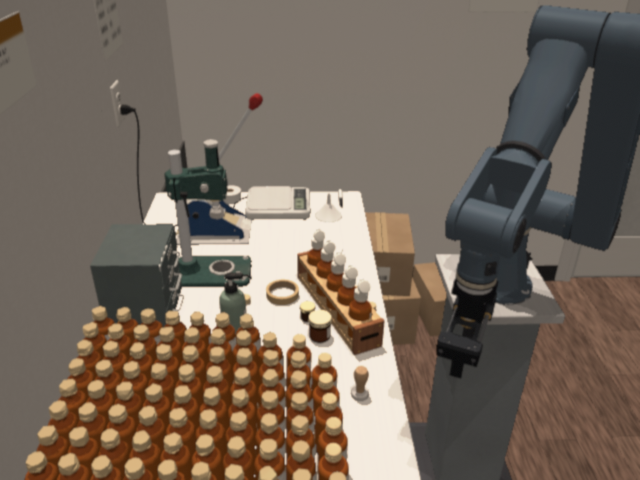

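View pics/top0.png

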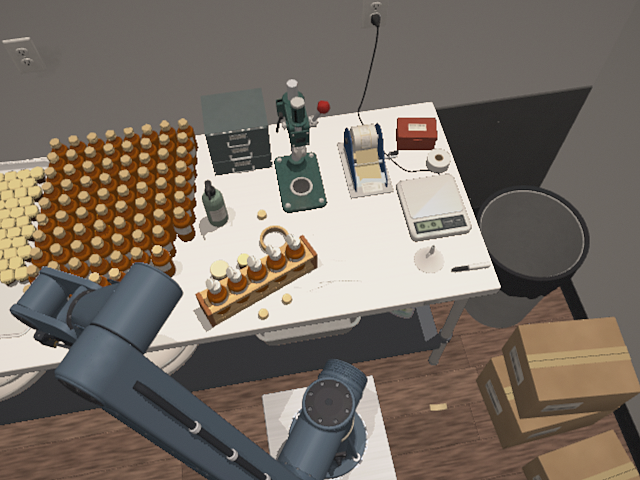

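The side view shows the rack between about (300,260) and (380,340). The top view shows it from (205,310) to (315,255), with five caps at about (217,285), (238,273), (256,262), (275,252) and (294,243). I'll enlarge both.

Run:
```python
import cv2
a=cv2.imread("pics/top0.png")[225:330,190:330];cv2.imwrite("pics/topc.png",cv2.resize(a,None,fx=5.5,fy=5.5,interpolation=cv2.INTER_CUBIC))
a=cv2.imread("pics/side0.png")[225:350,290:390];cv2.imwrite("pics/sidec.png",cv2.resize(a,None,fx=4.8,fy=4.8,interpolation=cv2.INTER_CUBIC))
```

```text
(no output)
```

View pics/topc.png

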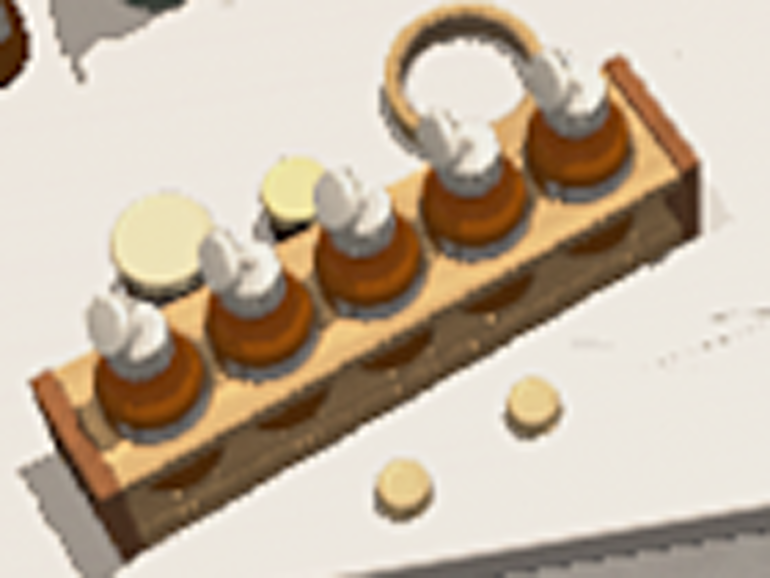

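View pics/sidec.png

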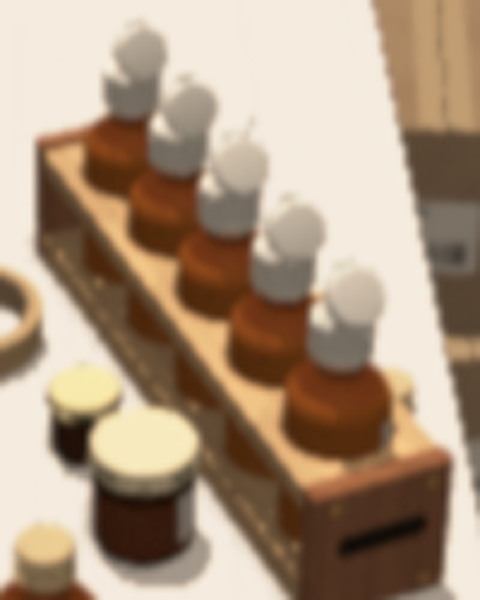

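Crop corners of the rack's top face: top view (32,382), (108,500), (622,55), (700,160); side view (305,500), (450,460), (38,143). Bottles show lids open, with hinges on the left. Next I fit the rack pose.

```bash
cat > fit.py <<'E'
from rig import cams
import numpy as np
def proj(n,P):
    i=cams.camera_info(n);T=np.linalg.inv(i["pose"]);c=np.asarray(P)@T[:3,:3].T+T[:3,3];u=c@np.asarray(i["intrinsics"]).T;return u[:,:2]/u[:,2:]
def rack(p,L):
    c,s=np.cos(p[2]),np.sin(p[2]);L=np.asarray(L,float);return np.c_[p[0]+c*L[:,0]-s*L[:,1],p[1]+s*L[:,0]+c*L[:,1],L[:,2]]
E
python3 - <<'E'
from fit import *
from scipy.optimize import least_squares
x,y,h=.042,.186,.088
Lt=[[x,y,h],[-x,y,h],[x,-y,h],[-x,-y,h]];t=np.array([[32,382],[108,500],[622,55],[700,160]])/5.5+[190,225]
Ls=[[x,y,h],[-x,y,h],[x,-y,h]];s=np.array([[305,500],[450,460],[38,143]])/4.8+[290,225]
ft=lambda p:(proj("top",rack(p,Lt))-t).ravel()
fs=lambda p:(proj("side",rack(p,Ls))-s).ravel()
for n,f in(("top",ft),("side",fs),("both",lambda p:np.r_[ft(p),fs(p)])):
    r=least_squares(f,[.55,.1,.2]);print(n,r.x.round(4),r.fun.round(1))
p=r.x
B=[[0,k*.066,.157] for k in(2,1,0,-1,-2)]
print(rack(p,B).round(4).tolist());print("top crop deck",((proj("top",rack(p,B))-[190,225])*5.5).round(0).tolist());print("side",((proj("side",rack(p,B))-[290,225])*4.8).round(0).tolist())
print("axis -y dir",np.sin(p[2]),-np.cos(p[2]))
# lid free edges for angles, side crop
for a in(.55,.8,1,1.2):print(a,((proj("side",rack(p,[[0,k*.066+.0168-.0365*np.cos(a),.158+.0365*np.sin(a)] for k in(2,1,0,-1,-2)]))-[290,225])*4.8).round(0).tolist())
E
```

```text
top [0.48   0.1171 0.3992] [-0.6 -0.1 -0.7  0.9  0.2 -1.   1.1 -0.1]
side [0.4842 0.1231 0.3723] [ 0.1  0.7  0.3  0.5 -0.5 -1.8]
both [0.4826 0.1188 0.3839] [-1.4 -1.6 -2.  -0.6  0.2 -1.1  0.7  0.   1.5 -0.6  1.4 -1.  -0.6 -2.4]
[[0.4332, 0.2412, 0.157], [0.4579, 0.18, 0.157], [0.4826, 0.1188, 0.157], [0.5074, 0.0576, 0.157], [0.5321, -0.0036, 0.157]]
top crop deck [[132.0, 326.0], [246.0, 264.0], [358.0, 204.0], [467.0, 144.0], [575.0, 86.0]]
side [[343.0, 310.0], [286.0, 242.0], [232.0, 179.0], [182.0, 119.0], [135.0, 64.0]]
axis -y dir 0.3745690896430542 -0.9271990061922918
0.55 [[332.0, 263.0], [275.0, 197.0], [222.0, 135.0], [172.0, 77.0], [125.0, 23.0]]
0.8 [[338.0, 258.0], [280.0, 192.0], [227.0, 130.0], [176.0, 72.0], [129.0, 17.0]]
1 [[343.0, 257.0], [285.0, 190.0], [231.0, 128.0], [181.0, 70.0], [133.0, 15.0]]
1.2 [[349.0, 258.0], [291.0, 191.0], [237.0, 129.0], [186.0, 70.0], [138.0, 15.0]]
```

```bash
cat > go.py <<'E'
import sys;from fit import *;from rig import robot
from scipy.spatial.transform import Rotation as R
p=[.4826,.1188,.387]
def report(ly,z):
    o=robot.get_obs();Q=R.from_quat(o["tool_rot"]);d=rack(p,[[0,ly,z]])[0]-o["position"]
    th=p[2];Rt=np.c_[[-np.sin(th),np.cos(th),0],[np.cos(th),np.sin(th),0],[0,0,-1]]
    c,s=np.cos(th),np.sin(th);e=o["position"][:2]-p[:2]
    print("t",o["time"],"local xy",(c*e[0]+s*e[1]).round(4),(-s*e[0]+c*e[1]).round(4),"z",o["position"][2].round(4),"width",o["grip_width"].round(3),"F",o["ft_force"].round(1))
    print("shift cm",(100*Q.inv().apply(d)).round(2),"turn",(Q.inv()*R.from_matrix(Rt)).as_rotvec().round(3))
if __name__=="__main__":report(float(sys.argv[1]),float(sys.argv[2]))
E
python3 -m crank '[[0,0,0,0,0,0.18,1],[0,0,0,0,0,0.18,1],[0,0,0,0,0,0.18,1],[0,0,0,0,0,0.17,1],[0,0,0,0,0,0,1]]' 20; python3 go.py .21 .24
```

```text
time: 0.72
position: [0.2721, 0.5623, 0.2408]
tool_rot: [0.548, 0.837, -0.001, -0.0]
ft_force: [-0.0, 0.3, 0.0]
grip_width: 0.0451
grip_force: 0.0Traceback (most recent call last):
  File "go.py", line 10, in <module>
    if __name__=="__main__":report(float(sys.argv[1]),float(sys.argv[2]))
                            ~~~~~~^^^^^^^^^^^^^^^^^^^^^^^^^^^^^^^^^^^^^^^
  File "go.py", line 8, in report
    print("t",o["time"],"local xy",(c*e[0]+s*e[1]).round(4),(-s*e[0]+c*e[1]).round(4),"z",o["position"][2].round(4),"width",o["grip_width"].round(3),"F",o["ft_force"].round(1))
                                                                                                                            ^^^^^^^^^^^^^^^^^^^^^
AttributeError: 'float' object has no attribute 'round'
```

```bash
sed -i 's/o\["grip_width"\].round(3)/o["grip_width"]/; s/o\["position"\]\[2\].round(4)/o["position"][2]/; s/o=robot.get_obs();/o={k:np.asarray(v) for k,v in robot.get_obs().items()};/' go.py; python3 go.py .21 .24
```

```text
t 0.725 local xy -0.0276 0.4901 z 0.24076664139869236 width 0.04509452705631895 F [-0.   0.3  0. ]
shift cm [-28.07   2.06   0.09] turn [-0.001  0.001  0.025]
```

```bash
python3 -m crank '[[-4,0.4,0,0,0,0.025,1],[-5,0.4,0,0,0,0,1],[-6,0.4,0,0,0,0,1],[-6,0.4,0,0,0,0,1],[-3,0.4,0,0,0,0,1]]' >/dev/null; python3 -m crank '[[-1,0,0,0,0,0,1],[0,0,0,0,0,0,1],[0,0,0,0,0,0,1]]'; python3 go.py .21 .189
python3 - <<'E'
from go import *
import cv2
i=cams.camera_info("wrist");im=cams.camera("wrist");cv2.imwrite("pics/w1.png",im[:,:,::-1])
print("deck",proj("wrist",rack(p,[[0,k*.066,.157] for k in(2,1,0,-1,-2)])).round().tolist())
print("rack top corners",proj("wrist",rack(p,[[a*.042,b*.186,.088] for a,b in((1,1),(-1,1),(1,-1),(-1,-1))])).round().tolist())
print("lid tab .9",proj("wrist",rack(p,[[0,k*.066+.0168-.0365*np.cos(.9),.158+.0365*np.sin(.9)] for k in(2,1,0,-1,-2)])).round().tolist())
E
```

```text
time: 1.72
position: [0.385, 0.3399, 0.2412]
tool_rot: [0.558, 0.83, 0.0, -0.0]
ft_force: [0.0, 0.6, 0.1]
grip_width: 0.0003
grip_force: 0.0
t 1.725 local xy -0.007 0.2415 z 0.24119346454835308 width 0.0002583009110044577 F [0.  0.6 0.1]
shift cm [-3.16  0.7   5.22] turn [-0. -0. -0.]
deck [[332.0, 396.0], [332.0, 466.0], [331.0, 527.0], [331.0, 582.0], [330.0, 630.0]]
rack top corners [[379.0, 288.0], [282.0, 288.0], [365.0, 583.0], [292.0, 583.0]]
lid tab .9 [[333.0, 434.0], [332.0, 509.0], [332.0, 573.0], [331.0, 629.0], [331.0, 678.0]]
```

View pics/w1.png

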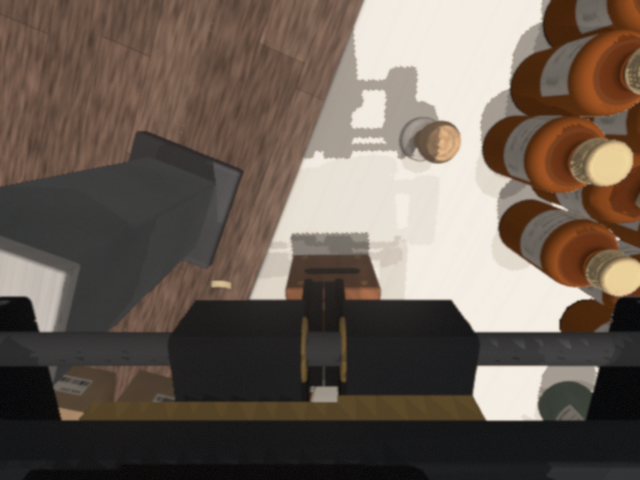

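The wrist view looks back towards +y. The rack's end shows at (289–381, 290) against a predicted (282–379, 288), so the fit is good to about 3 mm. I'll lower the tool beside the row.

```bash
python3 -m crank '[[0,0.4,2,0,0,0,1],[0,0.4,2,0,0,0,1],[0,0.1,1.3,0,0,0,1],[0,0,0,0,0,0,1],[0,0,0,0,0,0,1]]' ; python3 go.py -.175 .188
```

```text
time: 2.4
position: [0.394, 0.3426, 0.1887]
tool_rot: [0.558, 0.83, 0.0, 0.0]
ft_force: [0.7, -0.4, 0.1]
grip_width: 0.0005
grip_force: 0.0
t 2.4 local xy 0.0024 0.2407 z 0.18866094694819335 width 0.0004719171401698752 F [ 0.7 -0.4  0.1]
shift cm [-41.57  -0.18   0.06] turn [ 0.001 -0.    -0.001]
```

```bash
python3 -m crank '[[-1.5,0,0.06,0,0,0,1],[-1.5,0,0,0,0,0,1],[-1.2,0,0,0,0,0,1],[-1.2,0,0,0,0,0,1],[-1.2,0,0,0,0,0,1]]' ; python3 go.py -.175 .188
```

```text
time: 3.02
position: [0.4191, 0.2801, 0.1877]
tool_rot: [0.559, 0.829, 0.0, 0.0]
ft_force: [-0.1, 1.0, -0.2]
grip_width: 0.0004
grip_force: 0.0
t 3.025 local xy 0.0021 0.1733 z 0.1877131805167318 width 0.0004140047474748998 F [-0.1  1.  -0.2]
shift cm [-3.483e+01 -1.200e-01 -3.000e-02] turn [ 0.    -0.    -0.003]
```

```bash
python3 -m crank '[[-1.2,0,0,0,0,0,1],[-1.2,0,0,0,0,0,1],[-1.2,0,0,0,0,0,1],[-1.2,0,0,0,0,0,1],[-1.2,0,0,0,0,0,1]]' ; python3 go.py -.175 .188
```

```text
time: 3.65
position: [0.4414, 0.2245, 0.1875]
tool_rot: [0.559, 0.829, -0.0, 0.0]
ft_force: [0.7, 0.3, -0.6]
grip_width: 0.0004
grip_force: 0.0
t 3.65 local xy 0.0018 0.1134 z 0.18749304310519502 width 0.0004062552611275723 F [ 0.7  0.3 -0.6]
shift cm [-28.84  -0.12  -0.04] turn [-0.     0.    -0.002]
```

```bash
python3 -m crank '[[-1.2,0,0,0,0,0,1],[-1.2,0,0,0,0,0,1],[-1.2,0,0,0,0,0,1],[-1.2,0,0,0,0,0,1],[-1.2,0,0,0,0,0,1]]' ; python3 go.py -.175 .188
python3 - <<'E'
from rig import cams
import cv2
a=cams.camera("side")[215:350,290:390,::-1];cv2.imwrite("pics/s2.png",cv2.resize(a,None,fx=4.4,fy=4.4,interpolation=cv2.INTER_CUBIC))
E
```

```text
time: 4.28
position: [0.4641, 0.1689, 0.1875]
tool_rot: [0.559, 0.829, -0.0, 0.0]
ft_force: [-0.1, 0.1, -0.0]
grip_width: 0.0004
grip_force: 0.0
t 4.275 local xy 0.0018 0.0534 z 0.18753126934715064 width 0.0004372116109285231 F [-0.1  0.1 -0. ]
shift cm [-22.84  -0.14  -0.04] turn [-0.     0.    -0.002]
```

View pics/s2.png

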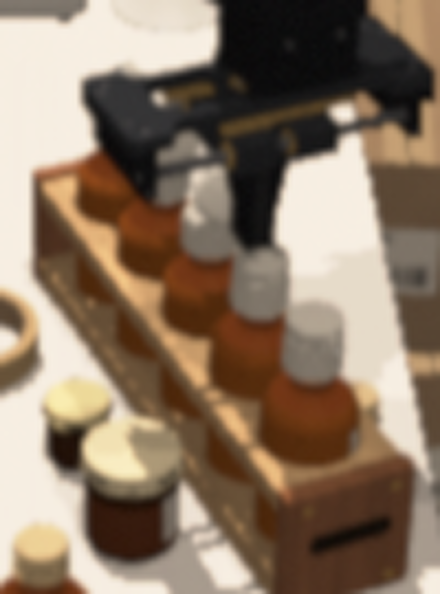

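Lid1 (312,310) and lid2 (258,255) are lying shut, and the finger is on bottle 2's cap. I'll carry on with the stroke.

```bash
python3 -m crank '[[-1.2,0,0,0,0,0,1],[-1.2,0,0,0,0,0,1],[-1.2,0,0,0,0,0,1],[-1.2,0,0,0,0,0,1],[-1.2,0,0,0,0,0,1]]' ; python3 -m crank '[[-1.2,0,0,0,0,0,1],[-1.2,0,0,0,0,0,1],[-1.2,0,0,0,0,0,1],[-1.2,0,0,0,0,0,1],[-1.2,0,0,0,0,0,1]]' ; python3 go.py -.175 .188
```

```text
time: 4.95
position: [0.4867, 0.1132, 0.1876]
tool_rot: [0.559, 0.829, -0.0, 0.0]
ft_force: [-0.3, -0.1, 0.7]
grip_width: 0.0004
grip_force: 0.0
time: 5.58
position: [0.5092, 0.0578, 0.1876]
tool_rot: [0.559, 0.829, -0.0, 0.0]
ft_force: [-0.5, -0.3, 0.6]
grip_width: 0.0002
grip_force: 0.3
t 5.575 local xy 0.0016 -0.0666 z 0.18764724640205416 width 0.0002052853318733188 F [-0.5 -0.3  0.6]
shift cm [-10.84  -0.14  -0.03] turn [ 0.     0.001 -0.002]
```

```bash
python3 -m crank '[[-1.2,0,0,0,0,0,1],[-1.2,0,0,0,0,0,1],[-1.2,0,0,0,0,0,1],[-1.2,0,0,0,0,0,1],[-1.2,0,0,0,0,0,1]]' ; python3 -m crank '[[-1.2,0,0,0,0,0,1],[-1.2,0,0,0,0,0,1],[-1.2,0,0,0,0,0,1],[-0.8,0,0,0,0,0,1],[0,0,0,0,0,0,1]]' ; python3 go.py -.18 .188
```

```text
time: 6.2
position: [0.5316, 0.0024, 0.1877]
tool_rot: [0.559, 0.829, 0.0, 0.0]
ft_force: [-0.5, -0.5, 1.0]
grip_width: 0.0008
grip_force: 0.4
time: 6.82
position: [0.5482, -0.0384, 0.1876]
tool_rot: [0.559, 0.829, 0.0, 0.0]
ft_force: [0.4, -0.0, -0.4]
grip_width: -0.0
grip_force: 0.0
t 6.825 local xy 0.0014 -0.1703 z 0.18759072467822735 width -4.4910491575191796e-05 F [ 0.4 -0.  -0.4]
shift cm [-0.97 -0.14 -0.04] turn [ 0.     0.    -0.003]
```

```bash
python3 -m crank '[[-1.2,0,0,0,0,0,1],[-1,0,0,0,0,0,1],[0,0,-2,0,0,0,1],[0,0,-4,0,0,0,1],[0,0,-4,0,0,0,1]]' ; python3 -m crank '[[-3,0,-3,0,0,0,1],[-5,0,-2,0,0,0,1],[-5,0,0,0,0,0,1],[-3,0,0,0,0,0,1],[0,0,0,0,0,0,1]]'
python3 - <<'E'
from rig import cams
import cv2,numpy as np
s=cams.camera("side")[215:350,270:390,::-1];t=cams.camera("top")[215:335,190:350,::-1]
cv2.imwrite("pics/s3.png",cv2.resize(s,None,fx=4.4,fy=4.4,interpolation=cv2.INTER_CUBIC))
cv2.imwrite("pics/t3.png",cv2.resize(t,None,fx=5,fy=5,interpolation=cv2.INTER_CUBIC))
E
```

```text
time: 7.45
position: [0.5562, -0.0586, 0.2885]
tool_rot: [0.559, 0.829, -0.0, -0.0]
ft_force: [0.5, 0.6, -0.2]
grip_width: 0.0007
grip_force: 0.0
time: 8.07
position: [0.6166, -0.2091, 0.337]
tool_rot: [0.56, 0.828, -0.0, 0.0]
ft_force: [-0.4, 0.1, -0.0]
grip_width: 0.0004
grip_force: 0.0
```

View pics/s3.png

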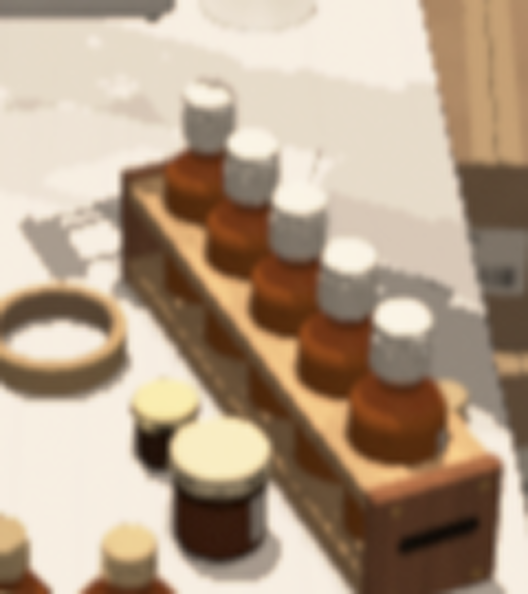

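View pics/t3.png

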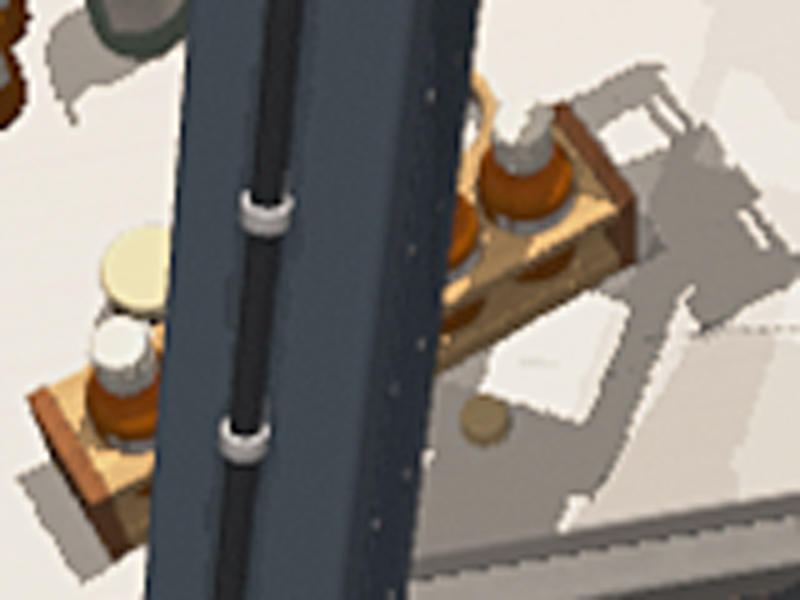

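The side view shows all five lids lying flat on their caps, at (208,95), (252,148), (300,203), (349,257) and (402,318). The bottles are standing in the rack. In both views nothing around the rack appears to have moved, though the arm hides part of the top view. The gripper is clear.

```bash
python3 -c "
from rig import ticket
print(ticket.hand_in())"
```

```text
the job is handed in; nothing more can be done
None
```

All five flip-tops were folded shut in one level stroke from the hinge side, the bottles are still standing in the rack, nothing around it appears to have moved in the final pictures, and the job is handed in.

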